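Load a zinc channel into the cutting guide against its hidden length stop and clamp it

TASK

Load the zinc U-channel into the cutting guide for sawing: slide it, square end first, into the slot and on through the drag of the guide until the sprung stop hidden inside gives way no further and feels solid, pushing no harder than that needs, so that the stop rod is not driven out of its setting. Then let go of the channel and press the clamp lever fully down onto it, leaving it hard up against the stop.

Things in the scene. Friction and masses are not known exactly. Their poses are not given: they have to be found in the camera images.
- u_channel: Straight bare zinc U-channel, 240 mm long, 12 wide, 12 tall, 0.09 kg, on the table, open side up. Origin: centre of its underside. x: along it towards the square-cut end (x = +120 mm); z: up. At the other end the side walls are cut away over the last 22 mm, leaving a flat tab 2.5 mm thick. Grip it across the 12 mm width, behind its middle: at the end some 100 to 140 mm stand out of the guide.
- square_end (a point): Centre of the end face of the channel's square-cut end, 6 mm above its underside: the end that goes into the slot.
- cutting_guide: Cutting guide fixed to the table: wooden board 236 x 86 x 14 mm, on it an aluminium guide 40 wide, top at 44 mm. Origin: on the table below the mouth of the slot. x: level, the way a bar is slid in; y: the side to which the clamp handle points; z: up. The slot runs along x at y = 0, open on top from x = 28 to 65 mm, then a closed tunnel. In front of the mouth (x < 0) the table is free.
- slot_mouth (a point): Centre of the slot's mouth, on its axis, 31 mm above the table, axes as the guide's. The slot is 14 mm wide and high, floor 24 mm above the table (the underside of a channel slid in is at 24 mm). Mouth flared over 14 mm to about 24 x 24 mm. 75 to 85 mm in, a sprung shoe (in the dark box on the cover) meets the channel; from there it drags with 5 to 10 N and holds it where it is left.
- stop_rod: Steel stop rod, brass knob 20 mm across on its end behind the guide. Origin: centre of the knob; x as the guide's. It runs along the slot's axis into the tunnel; its inner end is the stop: a sprung nose, yielding 1 N per mm for 5 mm, then solid; first touch 100 to 140 mm inside the mouth, set anew each time. Friction holds the rod: over 20 N is too much, 7 to 10 N beyond the drag is firm.
- clamp (a joint): Clamp lever, rad: 0 = shut (level across the slot, rubber foot on the channel), positive = raised; 0.45 to 0.75 at the start. Hinge parallel to the guide's x axis, at x = 45, y = -33, z = 46 mm in the guide's frame. 122 mm long from the hinge; a black handle 12 mm thick from 68 mm on. Friction holds it where it is put; 2 to 3 N at the handle move it; it comes up solid on the channel near 0.
- clamp_handle (a point): Point on the axis of the clamp's handle, 95 mm from the hinge.

How it is judged (in metres and radians):
On the way, in this order (a step that is already met when the one before it is completed fails the run):
1. the channel's square end is inside the slot, the channel lying along it (x of square_end in the frame of cutting_guide above 0.04 m and y of square_end in the frame of cutting_guide between -0.003 and 0.003 m and z of square_end in the frame of cutting_guide below 0.033 m and angle between the x axis of u_channel and the x axis of cutting_guide, either way round below 0.05 rad), for 0.1 s.
2. the channel, square end first, is pressed home on the hidden stop, its sprung nose pushed in (over 4 N) (contact force between u_channel and stop_rod above 4 N and x of square_end in the frame of cutting_guide above 0.09 m and y of square_end in the frame of cutting_guide between -0.003 and 0.003 m and z of square_end in the frame of cutting_guide below 0.033 m and angle between the x axis of u_channel and the x axis of cutting_guide, either way round below 0.05 rad), for 0.1 s.
3. the clamp lever is down on the channel (value of joint clamp below 0.06 rad), for 0.2 s.
At the end, for the whole second after the job is handed in: The channel lies in the slot, along it within 0.05 rad, still home on the stop (its nose pressed in with over 2 N); the stop rod is within 1.5 mm of where it was set; the clamp lever is shut on the channel (below 0.06 rad) and everything is at rest (contact force between u_channel and stop_rod above 2 N and x of square_end in the frame of cutting_guide above 0.09 m and y of square_end in the frame of cutting_guide between -0.003 and 0.003 m and z of square_end in the frame of cutting_guide below 0.033 m and angle between the x axis of u_channel and the x axis of cutting_guide, either way round below 0.05 rad and distance of stop_rod from where it was at the start of the episode below 0.0015 m and value of joint clamp below 0.06 rad and linear speed of u_channel below 0.01 m/s); the robot touches nothing.
It fails at once if the channel is forced against the stop with more than 20 N (contact force between u_channel and stop_rod above 20 N).
It fails at once if the stop rod is shifted by more than 1.5 mm (distance of stop_rod from where it was at the start of the episode above 0.0015 m).
It also fails if it takes over 66 s, if anything falls off the work surface, if the arm or the gripper's body presses on something with over 40 N, if the wrist force passes 120 N, or if a joint passes its speed limit or range.

ROBOT

A 6-joint arm with a two-finger parallel gripper is mounted at the origin on the work surface; the furniture and walls round the work are solid. World frame = base frame: x ahead of the robot, y to its left, z up, the work surface at z = 0. Lengths are in m, angles in degrees, forces in N, time in s.
With the tool pointing down it reaches from about 0.375 to 0.9 m from the base axis. Payload 3.1 kg.
Tool frame: the origin (TCP) lies at the very end of the fingers, on their centre line; the grasp point (between the pads) lies bot.grip_point_offset behind it (bot.grip_point_offset is the distance from the TCP to the grasp point, in m); z points along the fingers, y is the line along which they close (so a half turn about z gives the same grasp; the last joint's range is limited). The gripper opens to 87 mm and grips with 3 to 60 N. Pads are 19 mm wide; open, the fingers measure 117 mm over their backs; the gripper's body (75 mm by 190 mm) begins 51 mm behind the grasp point.
Start: joints at [-79.67, 30.224, 82.088, -0, 67.689, -10.227], TCP at [0.219, -0.585, 0.223] pointing down, gripper open.
Joint ranges: [-176.69, 176.69], [-43.24, 126.21], [12.49, 139.97], [-82, 262], [0, 151.66], [-163.58, 163.58]. Speed limits (degrees/s): [159.86, 159.86, 180, 180, 180, 180].

INTERFACE

Orientations are given as a 3x3 rotation matrix whose columns are the frame's x, y, z axes.
In Python, from rig import bot, viewer, ticket gives the robot as it stands.
- The arm moves only by the tool servo_tool, never from a script. Its argument "targets" is a list of rows, each an object with "offset": the shift along the tool's x, y, z in m, a list of three; "dr": the turn, a rotation vector about the tool's x, y, z in degrees, a list of three. In form: [{"offset": [x, y, z], "dr": [ax, ay, az]}, ...]. A call has 1 to 20 rows; each row is the pose to reach, as a shift and turn from the pose commanded when the call began, along the tool's axes at that moment; what a row does not reach only later rows make up. A row lasts 1/12 s, in which the tool goes at most 41.7 mm and 7.16 degrees, less where a joint would pass 70% of its speed; a pose out of reach is approached as far as the arm can. A call with a gripper value outside its range is refused whole. "gripper" is the gripper command: -1 is fully open, 1 is shut, values between are in proportion, set as the call begins (left out, the last holds). The fingers move at their own pace and stop on an object; the grip force is fixed at half the most. Time passes only in rows, so rows that repeat a pose let the fingers close. It gives the time, the measured TCP pose, the force, the opening and the grip force at its end, in the units of the state.
- bot.read_state(): the state, without advancing time (a new reading comes with each control period).
- viewer.capture(name): name is "side" or "top"; returns a dict with "color" (480x640x3 uint8, red, green, blue), "camera_matrix" (3x3 intrinsics, pixels), "R" (3x3) and "t" (3): a world point X has camera coordinates R X + t. Camera axes: x right, y down, z forward; pixel columns grow to the right and rows downward; lengths in m; the calibration is good to about 2 mm. A picture is of the moment at which its call begins. There is no depth.
- ticket.hand_in(): hands the job in; it is judged then, once.
The state is a dict: "time_s": time; "joint_positions": joint angles; "qvel": joint speeds; "tau": joint torques, N m; "position": TCP position; "tcp_rot": TCP orientation; "force": force on the tool from outside, world axes, zero at the start; "moment": the same for the moment, N m; "opening": opening from 0.0 (shut) to 1.0 (fully open); "grasp_force": force on a finger pad.
Only numpy, scipy, OpenCV 4.12 (cv2) and the standard library are available. Lean on these libraries where they do the work, as an engineer would, in place of code of your own. Each camera call takes 0.05 s, during which the arm holds its last target. There are 200 camera calls.

## Working session

There is one attempt and no reset: what is moved stays moved. The work goes in short steps, Python scripts to look and compute and a tool call to move; the robot and the scene stay as the last step left them, time stands still between calls to the robot, and variables do not carry over. Pictures are saved under pics/ and viewed, at most 10 in all, crops included, and the job is handed in when it is done.

Besides the shell and the picture viewer there is one more tool, called after "Call:" in YAML: its name, and indented under it one key for each argument. servo_tool: Moves the arm, as the interface text tells. Its arguments: {"type":"object","properties":{"targets":{"type":"array"},"gripper":{"type":"number"}},"required":["targets"]}

```bash
mkdir -p pics; ls; python3 - <<'E'
from rig import bot, viewer
import cv2, numpy as np, pickle
s=bot.read_state(); print(s, bot.grip_point_offset)
d={}
for n in("side","top"):
    c=viewer.capture(n); d[n]=c; cv2.imwrite(f"pics/{n}0.png",c["color"][:,:,::-1])
    print(n,c["camera_matrix"].tolist(),c["R"].round(4).tolist(),c["t"].round(4).tolist(), (-c["R"].T@c["t"]).round(3))
pickle.dump(d,open("c0.pkl","wb"))
E
```

```text
pics
{'time_s': 0.0, 'joint_positions': array([-7.96705393e+01,  3.02786513e+01,  8.21584296e+01,  7.43717696e-04,
        6.76885596e+01, -1.02290174e+01]), 'qvel': array([ 0.01374262, -0.00243702, -0.05770765, -0.04288268, -0.05055458,
       -0.04459459]), 'tau': array([-2.13447827e-03, -4.40053010e+01, -1.76594299e+01,  6.31787349e-02,
        5.83437702e-02, -1.80006623e-04]), 'position': array([ 0.2193541 , -0.58444296,  0.22156367]), 'tcp_rot': array([[ 9.36316079e-01,  3.51158163e-01, -3.81379575e-04],
       [ 3.51158140e-01, -9.36313675e-01,  2.15945125e-03],
       [ 4.01218021e-04, -2.15585347e-03, -9.99997596e-01]]), 'force': array([-0.31663984,  0.31539971,  0.64649071]), 'moment': array([ 0.00556311, -0.00577266, -0.0137027 ]), 'grasp_force': 0.0, 'opening': 1.0030398728114092} 0.0187
side [[485.4265624409665, 0.0, 321.6707258738056], [0.0, 485.4265624409665, 238.97400149743842], [0.0, 0.0, 1.0]] [[-0.918, -0.3966, 0.0054], [-0.2458, 0.5582, -0.7924], [0.3113, -0.7288, -0.6099]] [0.4806, 0.217, 0.7731] [0.254 0.633 0.641]
top [[621.7757982373344, 0.0, 323.50934658367726], [0.0, 621.7757982373344, 226.05617521572304], [0.0, 0.0, 1.0]] [[-0.0091, -0.9999, 0.0084], [-0.997, 0.0084, -0.0771], [0.077, -0.0091, -0.997]] [-0.0572, 0.5521, 1.4891] [ 0.435 -0.048  1.528]
```

View pics/top0.png

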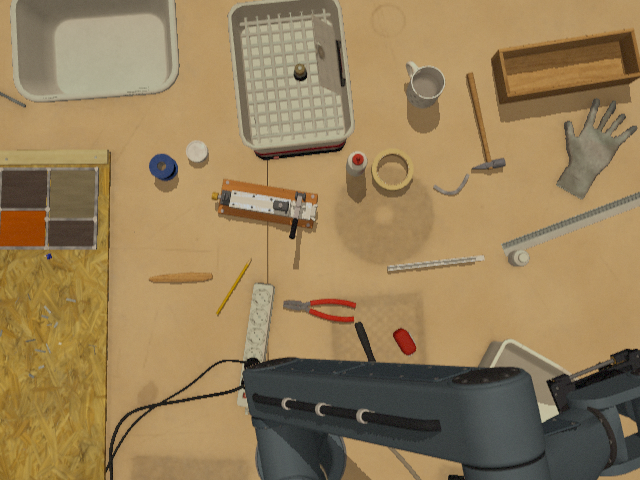

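View pics/side0.png

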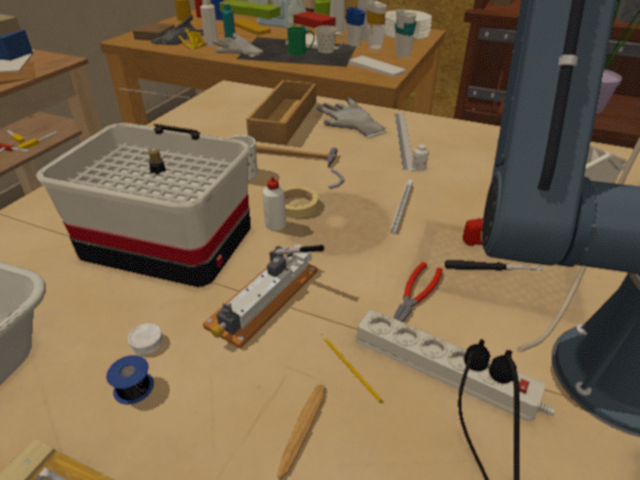

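```bash
cat > h.py <<'E'
import numpy as np, cv2
def ray(c,u,v):
    d=np.linalg.inv(c["camera_matrix"])@[u,v,1.]; R=c["R"]; return -R.T@c["t"], R.T@d
def onz(c,u,v,z):
    o,d=ray(c,u,v); return o+d*(z-o[2])/d[2]
def proj(c,X):
    p=c["camera_matrix"]@(c["R"]@np.asarray(X,float)+c["t"]); return p[:2]/p[2]
def tri(a,pa,b,pb):
    o1,d1=ray(a,*pa);o2,d2=ray(b,*pb);d1/=np.linalg.norm(d1);d2/=np.linalg.norm(d2)
    s=np.linalg.lstsq(np.c_[d1,-d2],o2-o1,rcond=None)[0];p,q=o1+s[0]*d1,o2+s[1]*d2
    return (p+q)/2,np.linalg.norm(p-q)
def crop(c,x,y,w,h,k):
    return cv2.resize(c["color"][y:y+h,x:x+w,::-1],None,fx=k,fy=k,interpolation=cv2.INTER_CUBIC)
E
python3 - <<'E'
import pickle,cv2,numpy as np
from h import *
d=pickle.load(open("c0.pkl","rb"));t,s=d["top"],d["side"]
im=np.zeros((600,800,3),np.uint8)
a=crop(t,205,170,125,75,5); b=crop(t,380,245,110,35,4); c=crop(s,375,170,50,70,5)
im[:375,:625]=a; im[380:520,:440]=b; im[240:590,545:795]=c
cv2.imwrite("pics/crop1.png",im)
b=crop(s,195,230,135,120,5);cv2.imwrite("pics/crop2.png",b)
E
```

```text
(no output)
```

View pics/crop1.png

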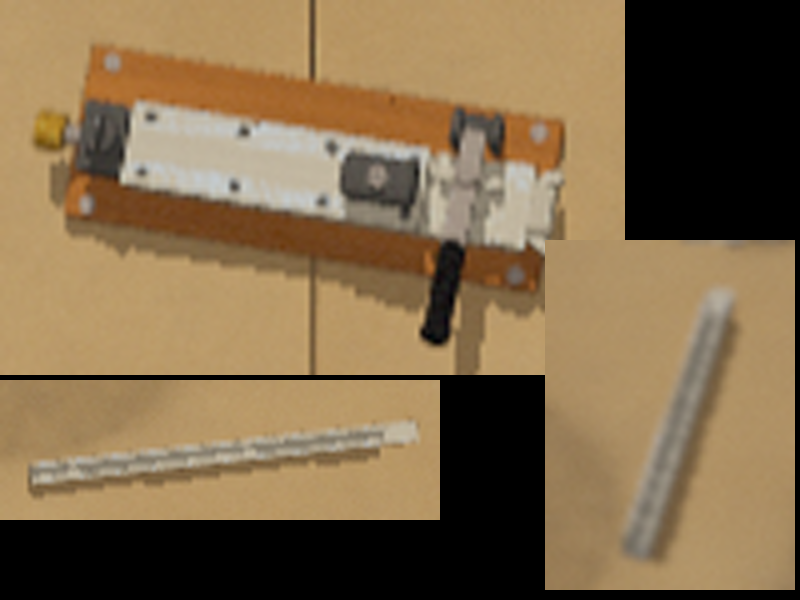

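View pics/crop2.png

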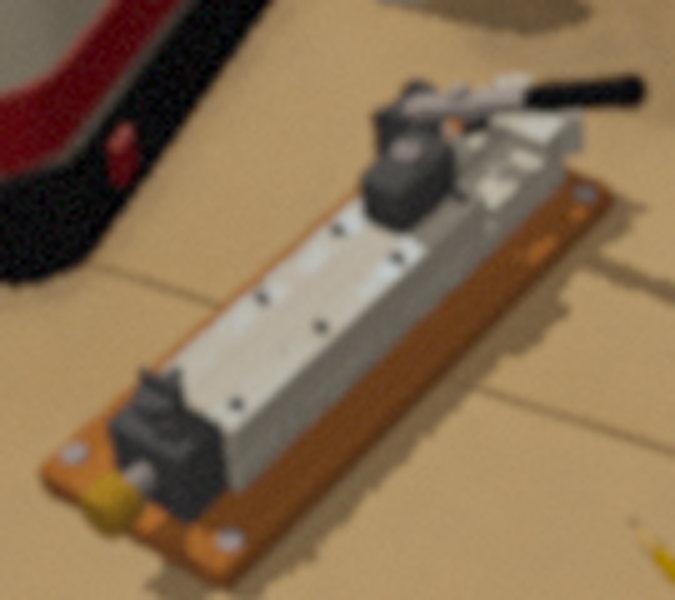

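```bash
python3 - <<'E'
import pickle,cv2,numpy as np
from h import *
d=pickle.load(open("c0.pkl","rb"));t,s=d["top"],d["side"]
P=lambda x,y:(x/5+205-.4,y/5+170-.4)
cor=[onz(t,*P(*p),.014)[:2] for p in[(93,45),(563,120),(543,290),(66,215)]]
print(np.round(cor,4).tolist(),[round(np.linalg.norm(cor[i]-cor[i-1]),4) for i in range(4)])
# orange board mask rect
hsv=cv2.cvtColor(t["color"],cv2.COLOR_RGB2HSV); m=((hsv[...,1]>150)&(hsv[...,0]<16)).astype(np.uint8)
m[:175]=0;m[235:]=0;m[:,:205]=0;m[:,330:]=0
pts=np.argwhere(m)[:,::-1].astype(np.float32); w=np.array([onz(t,*p,.014)[:2] for p in pts],np.float32)
print("board rect",cv2.minAreaRect(w*1000))
for nm,p in dict(plateT1=(135,101),plateT2=(428,149),plateB1=(122,185),plateB2=(340,218)).items(): print(nm,onz(t,*P(*p),.044).round(4))
S=lambda x,y:(x/5+195-.4,y/5+230-.4)
print("knob",onz(t,*P(50,130),.031).round(4),tri(t,P(50,130),s,S(112,503)))
# handle axis tip/start
print("handle tip",tri(t,P(437,335),s,S(632,90)),"start",tri(t,P(455,250),s,S(530,97)))
# channel
g=t["color"].astype(int); m=((hsv[...,1]<75)).astype(np.uint8)
m[:250]=0;m[275:]=0;m[:,:380]=0;m[:,492:]=0
n,l,st,ce=cv2.connectedComponentsWithStats(m);k=1+st[1:,4].argmax();print(st[k],ce[k])
pts=np.argwhere(l==k)[:,::-1];w=np.array([onz(t,*p,.010)[:2] for p in pts],np.float32)
r=cv2.minAreaRect(w*1000);print("chan",r)
v=cv2.fitLine(w*1000,cv2.DIST_L2,0,.01,.01).ravel();a=(w*1000-v[2:])@v[:2];print(v,a.min(),a.max(),(v[2:]+a.min()*v[:2]),(v[2:]+a.max()*v[:2]))
E
```

```text
[[0.671, 0.1829], [0.6321, -0.0474], [0.5486, -0.0369], [0.5873, 0.1958]] [np.float64(0.0847), np.float64(0.2335), np.float64(0.0841), np.float64(0.2359)]
board rect ((609.80859375, 74.4442138671875), (235.07212829589844, 87.30128479003906), 80.02819061279297)
plateT1 [0.639 0.158 0.044]
plateT2 [0.6147 0.0175 0.044 ]
plateB1 [0.5985 0.1642 0.044 ]
plateB2 [0.5818 0.0598 0.044 ]
knob [0.627  0.2009 0.031 ] (array([0.62646457, 0.2006618 , 0.03042897]), np.float64(0.0013689424797846317))
handle tip (array([0.52124799, 0.01109562, 0.10062423]), np.float64(0.0011399751259016666)) start (array([0.56375328, 0.0039465 , 0.0782394 ]), np.float64(0.001826092791283688))
[387 255  98  16 531] [435.27306968 262.60263653]
chan ((460.96356201171875, -334.6915588378906), (13.442267417907715, 238.09353637695312), 5.795773029327393)
[ 1.0062499e-01 -9.9492443e-01  4.6072058e+02 -3.3419672e+02] -118.530754 119.56516 [ 448.79343 -216.26758] [ 472.75183 -453.15503]
```

```bash
cat >> h.py <<'E'
G=np.array([.1702,.9854]);GY=np.array([-.9854,.1702]);M=np.array([.5840,-.0449])
def w2g(p): p=np.asarray(p)[:2]-M; return np.array([p@G,p@GY]).round(4)
def g2w(x,y): return M+x*G+y*GY
def plan(pos,yaw):
    from rig import bot
    from scipy.spatial.transform import Rotation as Ro
    s=bot.read_state();R=s["tcp_rot"];a=np.radians(yaw);x=np.array([np.cos(a),np.sin(a),0]);z=np.array([0,0,-1.])
    T=np.c_[x,np.cross(z,x),z]
    print("t",round(s["time_s"],2),"pos",s["position"].round(4),"F",s["force"].round(1),"open",round(s["opening"],3),"gf",round(s["grasp_force"],1))
    print("offset",(R.T@(np.asarray(pos)-s["position"])).round(4),"dr",Ro.from_matrix(R.T@T).as_rotvec(degrees=True).round(2))
E
python3 - <<'E'
import pickle
from h import *
d=pickle.load(open("c0.pkl","rb"));t,s=d["top"],d["side"]
p=tri(t,(358,160),s,(273,184));print("bottle top",p,w2g(p[0]))
b=onz(s,275,228,0);print("bottle base side",b,w2g(b))
for q in[(392,170)]: p=onz(t,*q,.01);print("tape",p,w2g(p))
print(w2g([.4608,-.3347]))
plan([.4663,-.3894,.12],95.8)
E
```

```text
bottle top (array([ 0.69813226, -0.14253359,  0.10416665]), np.float64(0.0002981741764023218)) [-0.0768 -0.1291]
bottle base side [ 0.69203575 -0.12781747  0.        ] [-0.0633 -0.1206]
tape [ 0.68979356 -0.23243758  0.01      ] [-0.1668 -0.1362]
[-0.3065  0.0721]
t 0.1 pos [ 0.2194 -0.5845  0.2217] F [-1.2  0.2 -1. ] open 0.996 gf 0.0
offset [ 0.2997 -0.0958  0.102 ] dr [ -0.08  -0.09 -75.24]
```

Call:
servo_tool:
  targets:
    - {"offset": [0.3, -0.096, 0.1], "dr": [0, 0, -75.2]}
    - {"offset": [0.3, -0.096, 0.1], "dr": [0, 0, -75.2]}
    - {"offset": [0.3, -0.096, 0.1], "dr": [0, 0, -75.2]}
    - {"offset": [0.3, -0.096, 0.1], "dr": [0, 0, -75.2]}
    - {"offset": [0.3, -0.096, 0.1], "dr": [0, 0, -75.2]}
    - {"offset": [0.3, -0.096, 0.1], "dr": [0, 0, -75.2]}
    - {"offset": [0.3, -0.096, 0.1], "dr": [0, 0, -75.2]}
    - {"offset": [0.3, -0.096, 0.1], "dr": [0, 0, -75.2]}
    - {"offset": [0.3, -0.096, 0.1], "dr": [0, 0, -75.2]}
    - {"offset": [0.3, -0.096, 0.1], "dr": [0, 0, -75.2]}
    - {"offset": [0.3, -0.096, 0.1], "dr": [0, 0, -75.2]}
    - {"offset": [0.3, -0.096, 0.1], "dr": [0, 0, -75.2]}
    - {"offset": [0.3, -0.096, 0.1], "dr": [0, 0, -75.2]}
  gripper: -1

```text
time_s: 1.18
position: [0.4666, -0.3897, 0.1222]
tcp_rot: [[-0.099, 0.995, -0.0], [0.995, 0.099, 0.001], [0.001, -0.0, -1.0]]
force: [0.1, 1.0, 0.3]
opening: 0.999
grasp_force: 0.0
```

```bash
python3 - <<'E'
from h import *
from rig import viewer
plan([.4663,-.3894,.003],95.8)
c=viewer.capture("side");cv2.imwrite("pics/side1.png",c["color"][60:340,330:640,::-1])
E
```

```text
t 1.18 pos [ 0.4666 -0.3897  0.1222] F [0.1 1.  0.3] open 0.999 gf 0.0
offset [ 0.0002 -0.0002  0.1192] dr [-0.02 -0.04 -0.14]
```

View pics/side1.png

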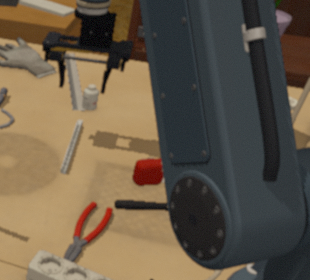

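The gripper (crop px ~(95,70)) hangs open over the channel's rear, with nothing in the way of the descent. The channel itself is at crop px (72,147), undisturbed.

Call:
servo_tool:
  targets:
    - {"offset": [0, 0, 0.04], "dr": [0, 0, 0]}
    - {"offset": [0, 0, 0.08], "dr": [0, 0, 0]}
    - {"offset": [0, 0, 0.1], "dr": [0, 0, 0]}
    - {"offset": [0, 0, 0.112], "dr": [0, 0, 0]}
    - {"offset": [0, 0, 0.118], "dr": [0, 0, 0]}
    - {"offset": [0, 0, 0.118], "dr": [0, 0, 0]}
    - {"offset": [0, 0, 0.118], "dr": [0, 0, 0]}

```text
time_s: 1.82
position: [0.4672, -0.3908, 0.0054]
tcp_rot: [[-0.1, 0.995, 0.001], [0.995, 0.1, -0.001], [-0.002, 0.001, -1.0]]
force: [0.3, 0.5, 0.2]
opening: 0.999
grasp_force: 0.0
```

Call:
servo_tool:
  targets:
    - {"offset": [0, 0, 0], "dr": [0, 0, 0]}
    - {"offset": [0, 0, 0], "dr": [0, 0, 0]}
    - {"offset": [0, 0, 0], "dr": [0, 0, 0]}
    - {"offset": [0, 0, 0], "dr": [0, 0, 0]}
    - {"offset": [0, 0, 0], "dr": [0, 0, 0]}
    - {"offset": [0, 0, 0], "dr": [0, 0, 0]}
    - {"offset": [0, 0, 0], "dr": [0, 0, 0]}
    - {"offset": [0, 0, 0], "dr": [0, 0, 0]}
    - {"offset": [0, 0, 0], "dr": [0, 0, 0]}
    - {"offset": [0, 0, 0], "dr": [0, 0, 0]}
    - {"offset": [0, 0, 0], "dr": [0, 0, 0]}
    - {"offset": [0, 0, 0], "dr": [0, 0, 0]}
  gripper: 1

```text
time_s: 2.82
position: [0.4667, -0.3899, 0.0045]
tcp_rot: [[-0.1, 0.995, -0.0], [0.995, 0.1, 0.0], [0.0, -0.0, -1.0]]
force: [0.4, -0.0, 0.3]
opening: 0.174
grasp_force: 0.0
```

Call:
servo_tool:
  targets:
    - {"offset": [0, 0, 0], "dr": [0, 0, 0]}
    - {"offset": [0, 0, 0], "dr": [0, 0, 0]}
    - {"offset": [0, 0, 0], "dr": [0, 0, 0]}
    - {"offset": [0, 0, 0], "dr": [0, 0, 0]}
    - {"offset": [0, 0, 0], "dr": [0, 0, 0]}

```text
time_s: 3.23
position: [0.4666, -0.3899, 0.0045]
tcp_rot: [[-0.1, 0.995, -0.0], [0.995, 0.1, 0.0], [0.0, -0.0, -1.0]]
force: [0.4, 0.0, 0.1]
opening: 0.134
grasp_force: 30.0
```

Call:
servo_tool:
  targets:
    - {"offset": [0, 0, -0.03], "dr": [0, 0, 0]}
    - {"offset": [0, 0, -0.06], "dr": [0, 0, 0]}
    - {"offset": [0, 0, -0.06], "dr": [0, 0, 0]}
    - {"offset": [0, 0, -0.06], "dr": [0, 0, 0]}
    - {"offset": [0, 0, -0.06], "dr": [0, 0, 0]}

```text
time_s: 3.65
position: [0.4663, -0.3895, 0.0642]
tcp_rot: [[-0.1, 0.995, -0.001], [0.995, 0.1, 0.001], [0.001, -0.001, -1.0]]
force: [-0.1, -0.5, -1.3]
opening: 0.13
grasp_force: 30.0
```

```bash
python3 - <<'E'
from h import *
# grip 175 mm behind square end; pre-insert: square end at guide x=-0.03
p=g2w(-.03-.175,0); plan([*p,.065],80.2)
E
```

```text
t 3.65 pos [ 0.4663 -0.3895  0.0642] F [-0.1 -0.5 -1.3] open 0.13 gf 30.0
offset [ 0.1335  0.0967 -0.0008] dr [-0.04 -0.04 15.56]
```

Call:
servo_tool:
  targets:
    - {"offset": [0.03, 0.024, 0], "dr": [0, 0, 4]}
    - {"offset": [0.066, 0.048, 0], "dr": [0, 0, 8]}
    - {"offset": [0.1, 0.072, 0], "dr": [0, 0, 12]}
    - {"offset": [0.122, 0.09, 0.02], "dr": [0, 0, 15]}
    - {"offset": [0.1335, 0.0967, 0.034], "dr": [0, 0, 15.6]}
    - {"offset": [0.1335, 0.0967, 0.034], "dr": [0, 0, 15.6]}
    - {"offset": [0.1335, 0.0967, 0.034], "dr": [0, 0, 15.6]}
    - {"offset": [0.1335, 0.0967, 0.034], "dr": [0, 0, 15.6]}
    - {"offset": [0.1335, 0.0967, 0.034], "dr": [0, 0, 15.6]}

```text
time_s: 4.4
position: [0.5493, -0.2489, 0.0307]
tcp_rot: [[0.172, 0.985, 0.0], [0.985, -0.172, -0.001], [-0.001, 0.001, -1.0]]
force: [0.2, -0.1, -1.2]
opening: 0.134
grasp_force: 30.0
```

```bash
python3 - <<'E'
from h import *
from rig import viewer
import pickle
plan([*g2w(-.205,0),.0290],80.2)
d={n:viewer.capture(n) for n in("top","side")};pickle.dump(d,open("c1.pkl","wb"))
im=np.zeros((600,800,3),np.uint8)
a=crop(d["top"],270,190,160,60,5);im[:300]=a
b=crop(d["side"],270,190,160,60,5);im[300:]=b
cv2.imwrite("pics/pre.png",im)
for nm in d:
  print(nm,"mouth",proj(d[nm],[*M,.031]),"x65",proj(d[nm],[*g2w(.065,0),.031]),"sq",proj(d[nm],[*g2w(-.03,0),.036]),"tcp",proj(d[nm],[*g2w(-.205,0),.03]))
E
```

```text
t 4.4 pos [ 0.5493 -0.2489  0.0307] F [ 0.2 -0.1 -1.2] open 0.134 gf 30.0
offset [ 0.0019 -0.0005  0.0017] dr [ 0.03  0.03 -0.12]
top mouth [316.32578486 212.4509793 ] x65 [289.80535668 208.1156498 ] sq [328.60345607 214.25382282] tcp [399.97575433 226.16604868]
side mouth [302.86097517 250.91208608] x65 [283.33116249 268.79855336] sq [311.27970051 241.24594986] tcp [354.42426203 204.03630228]
```

View pics/pre.png

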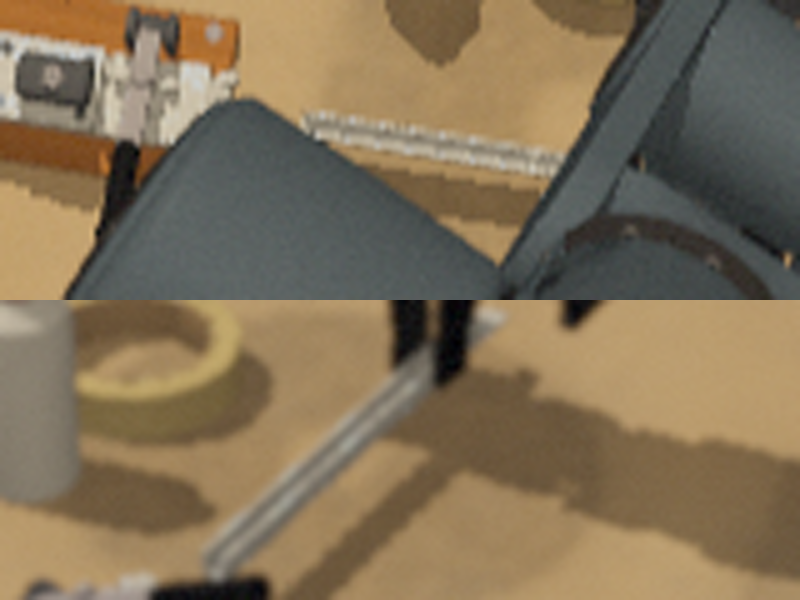

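The square end is at top px (332,215), within 0.5 px of the slot axis line. At side px (312,242) its height also fits. Insert slowly.

Call:
servo_tool:
  targets:
    - {"offset": [0.005, 0, 0.0015], "dr": [0, 0, 0]}
    - {"offset": [0.015, 0, 0.0015], "dr": [0, 0, 0]}
    - {"offset": [0.025, 0, 0.0015], "dr": [0, 0, 0]}
    - {"offset": [0.032, 0, 0.0015], "dr": [0, 0, 0]}
    - {"offset": [0.038, 0, 0.0015], "dr": [0, 0, 0]}
    - {"offset": [0.043, 0, 0.0015], "dr": [0, 0, 0]}
    - {"offset": [0.048, 0, 0.0015], "dr": [0, 0, 0]}
    - {"offset": [0.053, 0, 0.0015], "dr": [0, 0, 0]}
    - {"offset": [0.058, 0, 0.0015], "dr": [0, 0, 0]}
    - {"offset": [0.063, 0, 0.0015], "dr": [0, 0, 0]}
    - {"offset": [0.063, 0, 0.0015], "dr": [0, 0, 0]}
    - {"offset": [0.063, 0, 0.0015], "dr": [0, 0, 0]}

```text
time_s: 5.5
position: [0.5603, -0.185, 0.029]
tcp_rot: [[0.17, 0.985, -0.0], [0.985, -0.17, 0.0], [0.0, -0.0, -1.0]]
force: [-0.1, -0.4, -1.1]
opening: 0.133
grasp_force: 30.0
```

Call:
servo_tool:
  targets:
    - {"offset": [0.006, 0, 0], "dr": [0, 0, 0]}
    - {"offset": [0.012, 0, 0], "dr": [0, 0, 0]}
    - {"offset": [0.018, 0, 0], "dr": [0, 0, 0]}
    - {"offset": [0.024, 0, 0], "dr": [0, 0, 0]}
    - {"offset": [0.03, 0, 0], "dr": [0, 0, 0]}
    - {"offset": [0.035, 0, 0], "dr": [0, 0, 0]}
    - {"offset": [0.038, 0, 0], "dr": [0, 0, 0]}
    - {"offset": [0.038, 0, 0], "dr": [0, 0, 0]}
    - {"offset": [0.038, 0, 0], "dr": [0, 0, 0]}

```text
time_s: 6.25
position: [0.5668, -0.1476, 0.029]
tcp_rot: [[0.17, 0.985, -0.0], [0.985, -0.17, 0.0], [0.0, -0.0, -1.0]]
force: [0.5, -0.4, -0.1]
opening: 0.132
grasp_force: 30.0
```

```bash
python3 - <<'E'
from h import *
from rig import viewer,bot
import pickle
s=bot.read_state();f=s["force"];print(w2g(s["position"]),s["position"],f[:2]@G,f[:2]@GY,f[2],s["moment"])
d={n:viewer.capture(n) for n in("top","side")}
im=np.zeros((600,800,3),np.uint8)
a=crop(d["top"],230,185,160,60,5);im[:300]=a
b=crop(d["side"],250,190,160,100,3);im[300:,:480]=b
cv2.imwrite("pics/ins.png",im)
E
```

```text
[-0.1041 -0.0005] [ 0.56681308 -0.14758656  0.02903181] -0.35383965019152547 -0.5353043791617361 -0.0661541376825765 [-0.0597129  -0.06789901  0.00772449]
```

View pics/ins.png

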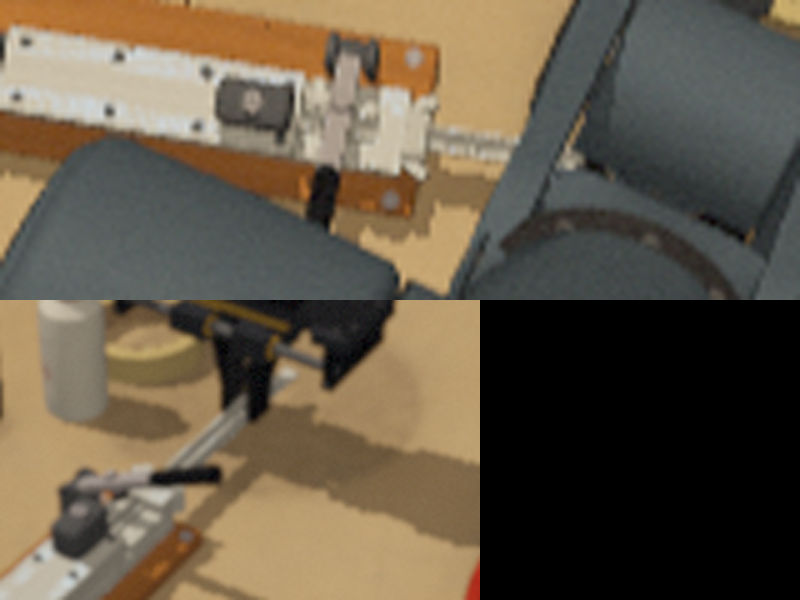

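The channel has entered the slot (top crop px (430,140)), aligned, with the gripper well clear of clamp and bottle. Forces are about zero, so the shoe comes next.

Call:
servo_tool:
  targets:
    - {"offset": [0.003, 0, 0], "dr": [0, 0, 0]}
    - {"offset": [0.006, 0, 0], "dr": [0, 0, 0]}
    - {"offset": [0.009, 0, 0], "dr": [0, 0, 0]}
    - {"offset": [0.012, 0, 0], "dr": [0, 0, 0]}
    - {"offset": [0.015, 0, 0], "dr": [0, 0, 0]}
    - {"offset": [0.018, 0, 0], "dr": [0, 0, 0]}
    - {"offset": [0.02, 0, 0], "dr": [0, 0, 0]}
    - {"offset": [0.022, 0, 0], "dr": [0, 0, 0]}

```text
time_s: 7.02
position: [0.571, -0.1284, 0.0294]
tcp_rot: [[0.169, 0.986, 0.001], [0.986, -0.169, -0.004], [-0.004, 0.002, -1.0]]
force: [-1.5, -7.7, -1.3]
opening: 0.133
grasp_force: 30.0
```

Call:
servo_tool:
  targets:
    - {"offset": [0.001, 0, 0], "dr": [0, 0, 0]}
    - {"offset": [0.002, 0, 0], "dr": [0, 0, 0]}
    - {"offset": [0.003, 0, 0], "dr": [0, 0, 0]}
    - {"offset": [0.004, 0, 0], "dr": [0, 0, 0]}

```text
time_s: 7.35
position: [0.5716, -0.1245, 0.0293]
tcp_rot: [[0.169, 0.986, 0.001], [0.986, -0.169, -0.004], [-0.004, 0.001, -1.0]]
force: [-1.9, -7.4, -0.7]
opening: 0.14
grasp_force: 30.0
```

Call:
servo_tool:
  targets:
    - {"offset": [0.001, 0, 0], "dr": [0, 0, 0]}
    - {"offset": [0.002, 0, 0], "dr": [0, 0, 0]}
    - {"offset": [0.003, 0, 0], "dr": [0, 0, 0]}
    - {"offset": [0.004, 0, 0], "dr": [0, 0, 0]}
    - {"offset": [0.005, 0, 0], "dr": [0, 0, 0]}
    - {"offset": [0.006, 0, 0], "dr": [0, 0, 0]}

```text
time_s: 7.85
position: [0.5726, -0.1185, 0.0293]
tcp_rot: [[0.169, 0.986, 0.001], [0.986, -0.169, -0.004], [-0.003, 0.001, -1.0]]
force: [-1.9, -7.5, -1.8]
opening: 0.134
grasp_force: 30.0
```

Call:
servo_tool:
  targets:
    - {"offset": [0.001, 0, 0], "dr": [0, 0, 0]}
    - {"offset": [0.002, 0, 0], "dr": [0, 0, 0]}
    - {"offset": [0.003, 0, 0], "dr": [0, 0, 0]}
    - {"offset": [0.004, 0, 0], "dr": [0, 0, 0]}
    - {"offset": [0.005, 0, 0], "dr": [0, 0, 0]}

```text
time_s: 8.27
position: [0.5734, -0.1135, 0.0293]
tcp_rot: [[0.169, 0.986, 0.001], [0.986, -0.169, -0.003], [-0.003, 0.001, -1.0]]
force: [-1.4, -7.6, -0.7]
opening: 0.134
grasp_force: 30.0
```

Call:
servo_tool:
  targets:
    - {"offset": [0.001, 0, 0], "dr": [0, 0, 0]}
    - {"offset": [0.002, 0, 0], "dr": [0, 0, 0]}
    - {"offset": [0.003, 0, 0], "dr": [0, 0, 0]}
    - {"offset": [0.004, 0, 0], "dr": [0, 0, 0]}
    - {"offset": [0.005, 0, 0], "dr": [0, 0, 0]}

```text
time_s: 8.68
position: [0.5742, -0.1085, 0.0292]
tcp_rot: [[0.169, 0.986, 0.001], [0.986, -0.169, -0.003], [-0.003, 0.001, -1.0]]
force: [-2.3, -7.6, -1.1]
opening: 0.133
grasp_force: 30.0
```

Call:
servo_tool:
  targets:
    - {"offset": [0.001, 0, 0], "dr": [0, 0, 0]}
    - {"offset": [0.002, 0, 0], "dr": [0, 0, 0]}
    - {"offset": [0.003, 0, 0], "dr": [0, 0, 0]}
    - {"offset": [0.004, 0, 0], "dr": [0, 0, 0]}
    - {"offset": [0.005, 0, 0], "dr": [0, 0, 0]}

```text
time_s: 9.1
position: [0.5749, -0.1037, 0.0292]
tcp_rot: [[0.169, 0.986, 0.0], [0.986, -0.169, -0.004], [-0.003, 0.001, -1.0]]
force: [-2.9, -7.8, -1.6]
opening: 0.126
grasp_force: 30.0
```

Call:
servo_tool:
  targets:
    - {"offset": [0.001, 0, 0], "dr": [0, 0, 0]}
    - {"offset": [0.002, 0, 0], "dr": [0, 0, 0]}
    - {"offset": [0.003, 0, 0], "dr": [0, 0, 0]}

```text
time_s: 9.35
position: [0.5753, -0.1016, 0.0292]
tcp_rot: [[0.169, 0.986, 0.0], [0.986, -0.169, -0.005], [-0.005, 0.001, -1.0]]
force: [-3.3, -10.8, -1.0]
opening: 0.136
grasp_force: 30.0
```

Call:
servo_tool:
  targets:
    - {"offset": [0.001, 0, 0], "dr": [0, 0, 0]}
    - {"offset": [0.002, 0, 0], "dr": [0, 0, 0]}
    - {"offset": [0.002, 0, 0], "dr": [0, 0, 0]}

```text
time_s: 9.6
position: [0.5755, -0.1007, 0.0292]
tcp_rot: [[0.168, 0.986, -0.0], [0.986, -0.168, -0.006], [-0.006, 0.001, -1.0]]
force: [-3.6, -13.6, -1.0]
opening: 0.131
grasp_force: 30.0
```

Call:
servo_tool:
  targets:
    - {"offset": [0.0005, 0, 0], "dr": [0, 0, 0]}
    - {"offset": [0.0009, 0, 0], "dr": [0, 0, 0]}
    - {"offset": [0.0009, 0, 0], "dr": [0, 0, 0]}
    - {"offset": [0.0009, 0, 0], "dr": [0, 0, 0]}

```text
time_s: 9.93
position: [0.5755, -0.1006, 0.0292]
tcp_rot: [[0.168, 0.986, -0.001], [0.986, -0.168, -0.007], [-0.007, 0.001, -1.0]]
force: [-4.5, -15.9, -1.9]
opening: 0.13
grasp_force: 30.0
```

Call:
servo_tool:
  targets:
    - {"offset": [-0.001, 0, 0], "dr": [0, 0, 0]}
    - {"offset": [-0.002, 0, 0], "dr": [0, 0, 0]}
    - {"offset": [-0.003, 0, 0], "dr": [0, 0, 0]}
    - {"offset": [-0.003, 0, 0], "dr": [0, 0, 0]}

```text
time_s: 10.27
position: [0.5754, -0.1008, 0.0291]
tcp_rot: [[0.17, 0.985, 0.0], [0.985, -0.17, -0.003], [-0.003, 0.001, -1.0]]
force: [-2.2, -6.9, -2.5]
opening: 0.134
grasp_force: 30.0
```

Call:
servo_tool:
  targets:
    - {"offset": [0, 0, 0], "dr": [0, 0, 0]}
    - {"offset": [0, 0, 0], "dr": [0, 0, 0]}
    - {"offset": [0, 0, 0], "dr": [0, 0, 0]}
    - {"offset": [0, 0, 0], "dr": [0, 0, 0]}
    - {"offset": [0, 0, 0], "dr": [0, 0, 0]}
    - {"offset": [0, 0, 0], "dr": [0, 0, 0]}
  gripper: -0.2

```text
time_s: 10.77
position: [0.5753, -0.0984, 0.0291]
tcp_rot: [[0.171, 0.985, 0.0], [0.985, -0.171, 0.0], [0.0, 0.0, -1.0]]
force: [0.2, -0.6, -0.1]
opening: 0.501
grasp_force: 0.0
```

Call:
servo_tool:
  targets:
    - {"offset": [0, 0, -0.02], "dr": [0, 0, 0]}
    - {"offset": [0, 0, -0.05], "dr": [0, 0, 0]}
    - {"offset": [0, 0, -0.09], "dr": [0, 0, 0]}
    - {"offset": [0, 0, -0.12], "dr": [0, 0, 0]}
    - {"offset": [0, 0, -0.12], "dr": [0, 0, 0]}
    - {"offset": [0, 0, -0.12], "dr": [0, 0, 0]}

```text
time_s: 11.27
position: [0.5766, -0.099, 0.1512]
tcp_rot: [[0.171, 0.985, 0.005], [0.985, -0.171, -0.002], [-0.001, 0.005, -1.0]]
force: [0.5, 0.4, 0.2]
opening: 0.601
grasp_force: 0.0
```

```bash
python3 - <<'E'
from h import *
plan([*g2w(.045,.056),.125],80.2)
E
```

```text
t 11.27 pos [ 0.5766 -0.099   0.1512] F [0.5 0.4 0.2] open 0.601 gf 0.0
offset [ 0.0995 -0.0581  0.0259] dr [ 0.28  0.05 -0.03]
```

Call:
servo_tool:
  targets:
    - {"offset": [0.0995, -0.058, 0], "dr": [0, 0, 0]}
    - {"offset": [0.0995, -0.058, 0], "dr": [0, 0, 0]}
    - {"offset": [0.0995, -0.058, 0], "dr": [0, 0, 0]}
    - {"offset": [0.0995, -0.058, 0], "dr": [0, 0, 0]}
    - {"offset": [0.0995, -0.058, 0], "dr": [0, 0, 0]}
    - {"offset": [0.0995, -0.058, 0], "dr": [0, 0, 0]}
    - {"offset": [0.0995, -0.058, 0], "dr": [0, 0, 0]}
    - {"offset": [0.0995, -0.058, 0], "dr": [0, 0, 0]}
    - {"offset": [0.0995, -0.058, 0], "dr": [0, 0, 0]}
    - {"offset": [0.0995, -0.058, 0], "dr": [0, 0, 0]}
  gripper: 1

```text
time_s: 12.1
position: [0.5355, 0.0084, 0.1489]
tcp_rot: [[0.172, 0.985, 0.0], [0.985, -0.172, -0.0], [-0.0, 0.0, -1.0]]
force: [-0.0, 0.1, 0.1]
opening: 0.015
grasp_force: 0.0
```

```bash
python3 - <<'E'
from h import *
from rig import viewer
plan([*g2w(.045,.056),.105],80.2)
d={n:viewer.capture(n) for n in("top","side")}
im=np.zeros((600,800,3),np.uint8)
im[:300]=crop(d["top"],205,180,160,60,5)
im[300:,:480]=crop(d["side"],210,180,160,100,3)
cv2.imwrite("pics/clamp.png",im)
E
```

```text
t 12.1 pos [0.5355 0.0084 0.1489] F [-0.   0.1  0.1] open 0.015 gf 0.0
offset [0.0007 0.0009 0.0439] dr [ 0.    0.   -0.12]
```

View pics/clamp.png

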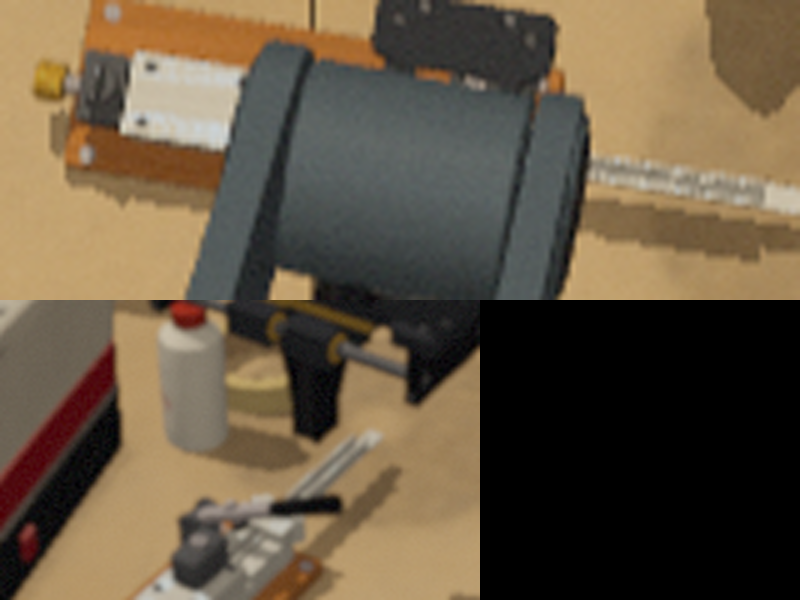

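The closed fingers stand above the black handle, the knob is still at px (215,196), and the channel is in place. Press down.

Call:
servo_tool:
  targets:
    - {"offset": [0, 0.001, 0.02], "dr": [0, 0, 0]}
    - {"offset": [0, 0.001, 0.036], "dr": [0, 0, 0]}
    - {"offset": [0, 0.001, 0.042], "dr": [0, 0, 0]}
    - {"offset": [0, 0.001, 0.047], "dr": [0, 0, 0]}
    - {"offset": [0, 0.001, 0.052], "dr": [0, 0, 0]}
    - {"offset": [0, 0.001, 0.057], "dr": [0, 0, 0]}
    - {"offset": [0, 0.001, 0.062], "dr": [0, 0, 0]}
    - {"offset": [0, 0.001, 0.067], "dr": [0, 0, 0]}

```text
time_s: 12.87
position: [0.5364, 0.009, 0.0821]
tcp_rot: [[0.171, 0.985, 0.001], [0.985, -0.171, -0.0], [0.0, 0.001, -1.0]]
force: [-0.4, -0.0, 1.9]
opening: 0.001
grasp_force: 0.4
```

Call:
servo_tool:
  targets:
    - {"offset": [0, 0, 0.004], "dr": [0, 0, 0]}
    - {"offset": [0, 0, 0.008], "dr": [0, 0, 0]}
    - {"offset": [0, 0, 0.012], "dr": [0, 0, 0]}
    - {"offset": [0, 0, 0.016], "dr": [0, 0, 0]}
    - {"offset": [0, 0, 0.02], "dr": [0, 0, 0]}
    - {"offset": [0, 0, 0.022], "dr": [0, 0, 0]}

```text
time_s: 13.37
position: [0.5358, 0.0091, 0.0594]
tcp_rot: [[0.171, 0.985, -0.001], [0.985, -0.171, 0.0], [0.0, -0.001, -1.0]]
force: [-1.3, 0.1, 1.6]
opening: 0.007
grasp_force: 0.4
```

Call:
servo_tool:
  targets:
    - {"offset": [0, 0, 0.002], "dr": [0, 0, 0]}
    - {"offset": [0, 0, 0.004], "dr": [0, 0, 0]}
    - {"offset": [0, 0, 0.006], "dr": [0, 0, 0]}
    - {"offset": [0, 0, 0.006], "dr": [0, 0, 0]}

```text
time_s: 13.7
position: [0.536, 0.0091, 0.054]
tcp_rot: [[0.171, 0.985, -0.0], [0.985, -0.171, 0.0], [0.0, -0.0, -1.0]]
force: [-0.8, 0.5, 1.8]
opening: 0.002
grasp_force: 0.9
```

Call:
servo_tool:
  targets:
    - {"offset": [0, 0, 0.001], "dr": [0, 0, 0]}
    - {"offset": [0, 0, 0.002], "dr": [0, 0, 0]}
    - {"offset": [0, 0, 0.003], "dr": [0, 0, 0]}
    - {"offset": [0, 0, 0.003], "dr": [0, 0, 0]}

```text
time_s: 14.03
position: [0.5359, 0.0091, 0.0522]
tcp_rot: [[0.171, 0.985, 0.0], [0.985, -0.171, -0.0], [-0.0, 0.0, -1.0]]
force: [-2.2, 0.7, 9.3]
opening: 0.002
grasp_force: 4.9
```

Call:
servo_tool:
  targets:
    - {"offset": [0, 0, 0.001], "dr": [0, 0, 0]}
    - {"offset": [0, 0, 0.001], "dr": [0, 0, 0]}
    - {"offset": [0, 0, 0.001], "dr": [0, 0, 0]}
    - {"offset": [0, 0, 0.001], "dr": [0, 0, 0]}

```text
time_s: 14.37
position: [0.5359, 0.0091, 0.0516]
tcp_rot: [[0.171, 0.985, 0.0], [0.985, -0.171, -0.0], [-0.0, 0.0, -1.0]]
force: [-4.4, 0.2, 12.7]
opening: 0.002
grasp_force: 6.4
```

Call:
servo_tool:
  targets:
    - {"offset": [0, 0, -0.01], "dr": [0, 0, 0]}
    - {"offset": [0, 0, -0.04], "dr": [0, 0, 0]}
    - {"offset": [0, 0, -0.08], "dr": [0, 0, 0]}
    - {"offset": [-0.04, 0, -0.12], "dr": [0, 0, 0]}
    - {"offset": [-0.08, 0, -0.15], "dr": [0, 0, 0]}
    - {"offset": [-0.12, 0, -0.15], "dr": [0, 0, 0]}
    - {"offset": [-0.16, 0, -0.15], "dr": [0, 0, 0]}
    - {"offset": [-0.2, 0, -0.15], "dr": [0, 0, 0]}
    - {"offset": [-0.2, 0, -0.15], "dr": [0, 0, 0]}
    - {"offset": [-0.2, 0, -0.15], "dr": [0, 0, 0]}
    - {"offset": [-0.2, 0, -0.15], "dr": [0, 0, 0]}

```text
time_s: 15.28
position: [0.5019, -0.1888, 0.2002]
tcp_rot: [[0.174, 0.985, 0.001], [0.985, -0.174, 0.0], [0.0, 0.001, -1.0]]
force: [-0.5, 1.3, 0.9]
opening: 0.007
grasp_force: 0.0
```

```bash
python3 - <<'E'
from h import *
from rig import viewer
d={n:viewer.capture(n) for n in("top","side")}
im=np.zeros((600,800,3),np.uint8)
im[:300]=crop(d["top"],205,180,160,60,5)
im[300:,:540]=crop(d["side"],190,240,180,100,3)
cv2.imwrite("pics/end.png",im)
E
```

```text
(no output)
```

View pics/end.png

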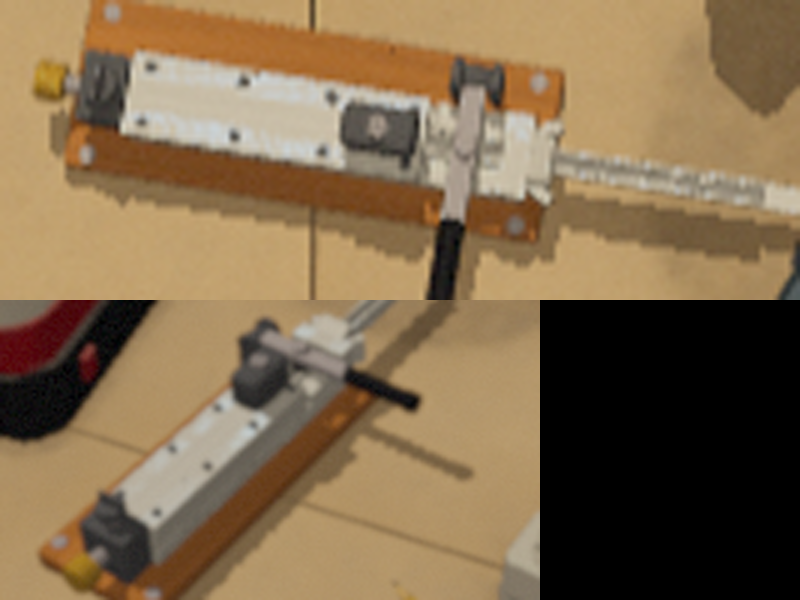

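The lever is level across the slot, with its handle at side crop px (385,385). The channel is in place, the knob is unmoved at top px (215,196), and the arm is clear.

```bash
python3 -c "
from rig import ticket
print(ticket.hand_in())"
```

```text
the job is handed in; nothing more can be done
None
```

The job is handed in, result not reported back: the channel was pushed home with about 8.7 N beyond the drag and released, the clamp was pressed solid onto it, and in the last pictures the stop-rod knob had not moved.

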